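# Find the thread hand of a seized desk fan's spinner cap and hold the cap off

## Task

The small desk fan has seized up and its blades must come off for cleaning; its front guard is already off and it faces the ceiling. Unscrew the dark spinner cap in the middle of the blades: fans of this kind come with right-hand or left-hand threads and nothing marks which, so try it both ways until you find the way it loosens. Then lift the cap straight off and finish still holding it in the gripper, upright and still, a hand's breadth straight above the hub, leaving everything else on the desk where it is.

Things in the scene. Friction and masses are not known exactly. Their poses are not given: they have to be found in the camera images.
- fan: small white desk fan, fixed, facing straight up (rotor axis vertical, rotor seized: it does not turn). Base 124 mm across; two yoke arms 212 mm over the outside, 112 mm high; wire rear guard 183 mm across, rim 104 mm high; five pale blue blades, 79 mm from the axis, at most 112 mm high. Origin on the axis at desk height; z up, y towards one yoke arm; yaw varies.
- hub_face (a point): centre of the flat face of the pale blue hub (56 mm across), on the rotor axis, 118 mm above the desk. The cap sits on it, over a threaded stub 21 mm high. The coarse quick-turn thread is right-hand (loosens counter-clockwise seen from above) or left-hand (loosens clockwise), at random, unmarked; its drag stays under 0.15 N m. The cap starts screwed home, its x along the fan's x.
- cap_center (a point): middle of the dark grey cap, 20 mm above its underside. Cap 40 mm tall, 35 g; skirt 51 mm across, 9 mm high; above it a round grip 36 mm across (hold it 8 mm above this point, tips clear of the skirt). Wrong way: hard stop within 10 degrees. Loosening way: turns easily; lifts straight off at 65 to 110 degrees of turn, not before. Sideways play on the stub 1 mm. z: its axis, up; x turns with it.
- front_guard: the fan's grey wire front guard with a white badge in its middle, 183 mm across, 23 mm high, lying on the mat to the right of the fan; origin at its centre on the underside. Leave it.
- smartphone: dark phone, 146 x 71 x 8 mm, lying to the left of the fan; leave it.
- brass_tin: round brass tin, 115 mm across, 42 mm high, behind the fan; leave it.
- dust_brush: dusting brush with a wooden handle, 190 mm long, lying far to the right; leave it.
Not all that is in view belongs to the job. Leave any green look-alike of the part that bears cap_center alone.

How it is judged:
By the outcome, as a careful person would: the job done as asked, in the order asked, and still so for the second after the job is handed in, while the arm keeps its last pose, push and grip.
It also fails if it takes over 51 s, if anything falls off the work surface, if the arm or the gripper's body presses on something with over 40 N, if the wrist force passes 120 N, or if a joint passes its speed limit or range.

## Robot

A 6-joint arm with a two-finger parallel gripper is mounted at the origin on a cart in front of the work surface, level with it; the furniture and walls round the work are solid. World frame = base frame: x ahead of the robot, y to its left, z up, the work surface at z = 0. Lengths are in m, angles in rad, forces in N, time in s.
With the tool pointing down it reaches from about 0.325 to 0.775 m from the base axis. Payload 5.5 kg.
Tool frame: the origin (TCP) lies on the centre line of the jaws, within the pads' length; the fingertips stand 25 mm ahead of it and the grasp point (between the pads) lies 6 mm ahead of it; z points along the fingers, y is the line along which they close (so a half turn about z gives the same grasp; the last joint's range is limited). The gripper opens to 88 mm and grips with 3 to 60 N. Pads are 20 mm wide; open, the fingers measure 115 mm over their backs; the gripper's body (75 mm by 178 mm) begins 61 mm behind the grasp point.
Start: joints at [-1.399, 0.091, 1.231, -0, 1.82, -0.057], TCP at [0.136, -0.584, 0.222] pointing down, gripper open.
Joint ranges: [-2.87, 2.87], [-0.86, 2.18], [0.17, 2.46], [-1.51, 4.65], [0.06, 2.69], [-2.65, 2.65]. Speed limits (rad/s): [2.57, 2.57, 3.01, 3.14, 3.14, 3.14].

## Interface

Orientations are given as a rotation vector (axis times angle).
In Python, from workcell import sensors, vision, ticket gives the robot as it stands.
- The arm moves only by the shell command python3 -m inch 'ROWS' [OPENING] [FORCE]. ROWS is JSON, a list of rows, each a list of 4 numbers: the shift along the world's x, y, z in mm, then the turn about the world's z in degrees. In form: [[x, y, z, yaw], ...]. A call has 1 to 5 rows; each row is the pose to reach, as a shift and turn from the pose commanded when the call began; what a row does not reach only later rows make up. A row lasts 1/10 s, in which the tool goes at most 50 mm and 8.59 degrees, less where a joint would pass 70% of its speed; a pose out of reach is approached as far as the arm can. A call with a gripper value outside its range is refused whole. OPENING is the finger opening in mm, from 0 to 87.8, set as the call begins (- or left out, the last holds). The fingers move at their own pace and stop on an object; FORCE is the grip in N (left out, the last holds). Time passes only in rows, so rows that repeat a pose let the fingers close. It gives the time, the measured TCP pose, the force, the opening and the grip force at its end, in the units of the state.
- sensors.get_obs(): the state, without advancing time (a new reading comes with each control period).
- vision.capture(name): name is "side" or "top" or "wrist"; returns a dict with "frame" (420x560x3 uint8, red, green, blue), "camera_matrix" (3x3 intrinsics, pixels), "pose" (4x4, takes a point from camera to world coordinates). Camera axes: x right, y down, z forward; pixel columns grow to the right and rows downward; lengths in m; the calibration is good to about 2 mm. A picture is of the moment at which its call begins. There is no depth.
- ticket.finish_job(): hands the job in; it is judged then, once.
The state is a dict: "t": time; "joint_pos": joint angles; "dq": joint speeds; "joint_efforts": joint torques, N m; "position": TCP position; "tool_rot": TCP orientation; "wrist_force": force on the tool from outside, world axes, zero at the start; "wrist_torque": the same for the moment, N m; "gripper_width": finger opening in m; "grip_force": force on a finger pad.
Only numpy, scipy, OpenCV 4.12 (cv2) and the standard library are available. Lean on these libraries where they do the work, as an engineer would, in place of code of your own. Each camera call takes 0.05 s, during which the arm holds its last target. There are 200 camera calls.

## Working session

There is one attempt and no reset: what is moved stays moved. The work goes in short steps, Python scripts to look and compute and a shell command to move; the robot and the scene stay as the last step left them, time stands still between calls to the robot, and variables do not carry over. Pictures are saved under pics/ and viewed, at most 10 in all, crops included, and the job is handed in when it is done.

```bash
ls; mkdir -p pics; python3 - <<'E'
from workcell import sensors, vision
import cv2, numpy as np
o=sensors.get_obs(); print(o['t'],o['position'],o['tool_rot'],o['wrist_force'],o['gripper_width'])
ims=[]
for n in ['side','top']:
    c=vision.capture(n); np.savez('pics/%s0.npz'%n,**c)
    print(n,c['camera_matrix'].round(1).tolist(),c['pose'].round(3).tolist())
    cv2.imwrite('pics/%s0.png'%n,cv2.cvtColor(c['frame'],cv2.COLOR_RGB2BGR))
E
```

```text
pics
0.0 [ 0.13603195 -0.58407375  0.22132251] [-3.11916706e+00 -3.58414955e-01  1.59095961e-04] [ 0.32509413 -0.03079275 -0.42540022] 0.08758890361546605
side [[536.8, 0.0, 279.1], [0.0, 536.8, 209.4], [0.0, 0.0, 1.0]] [[0.982, -0.137, 0.128, 0.406], [-0.187, -0.658, 0.729, -1.103], [-0.015, -0.74, -0.672, 1.011], [0.0, 0.0, 0.0, 1.0]]
top [[451.3, 0.0, 278.9], [0.0, 451.3, 208.3], [0.0, 0.0, 1.0]] [[-0.015, -0.995, 0.1, 0.463], [-1.0, 0.015, -0.005, -0.143], [0.003, -0.1, -0.995, 1.479], [0.0, 0.0, 0.0, 1.0]]
```

View pics/top0.png

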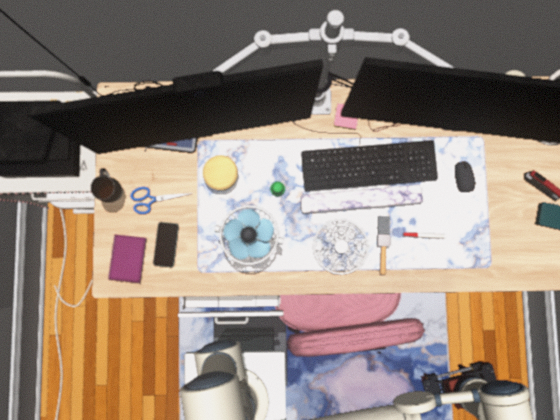

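View pics/side0.png

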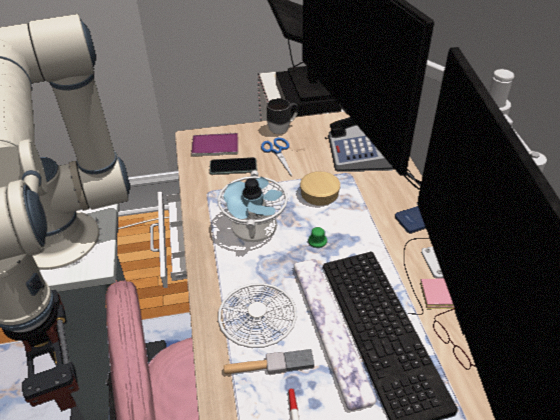

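Top view: the dark cap is on the blue hub at about (249,235), and the green look-alike lies on the mat at (278,188). Side view: the dark cap is at about (253,188), green at (317,237). The dark grey one on the fan fits the description. Next I triangulate it and confirm with a crop.

```bash
cat > h.py <<'E'
import numpy as np, cv2
def ray(c,u,v):
    K,T=c['camera_matrix'],c['pose']
    d=T[:3,:3]@np.linalg.solve(K,[u,v,1.]); return T[:3,3],d/np.linalg.norm(d)
def plane(c,u,v,z):
    o,d=ray(c,u,v); return o+d*(z-o[2])/d[2]
def tri(rs):
    A=np.zeros((3,3));b=np.zeros(3)
    for o,d in rs: P=np.eye(3)-np.outer(d,d);A+=P;b+=P@o
    p=np.linalg.solve(A,b); return p,[np.linalg.norm(np.cross(p-o,d)) for o,d in rs]
def dark(c,u,v,r,th=75):
    """largest dark blob within r px of (u,v): centroid, bbox, area"""
    m=(c['frame'].max(2)<th).astype(np.uint8); w=np.zeros_like(m); cv2.circle(w,(int(u),int(v)),int(r),1,-1); m*=w
    n,l,s,ce=cv2.connectedComponentsWithStats(m); k=1+np.argmax(s[1:,4]); return ce[k],s[k]
E
python3 - <<'E'
from h import *
S=dict(np.load('pics/side0.npz'));T=dict(np.load('pics/top0.npz'))
(t,ts),(s,ss)=dark(T,249,235,16),dark(S,253,190,20)
print(t,ts,s,ss); print(tri([ray(T,*t),ray(S,*s)]), plane(T,*t,.15),plane(S,*s,.14))
f=[cv2.resize(c['frame'][v-38:v+38,u-38:u+38],(390,390),interpolation=cv2.INTER_CUBIC) for c,u,v in((T,249,235),(S,253,195))]
cv2.imwrite('pics/crop0.png',np.hstack(f)[:,:,::-1])
E
```

```text
[248.87912088 235.45054945] [242 228  14  14  91] [251.48821549 189.2996633 ] [243 178  19  22 297]
(array([ 0.51907241, -0.05805764,  0.13027772]), [np.float64(0.0005623399437681008), np.float64(0.0005623399437680122)]) [ 0.51770556 -0.05925193  0.15      ] [ 0.51838211 -0.06961466  0.14      ]
```

View pics/crop0.png

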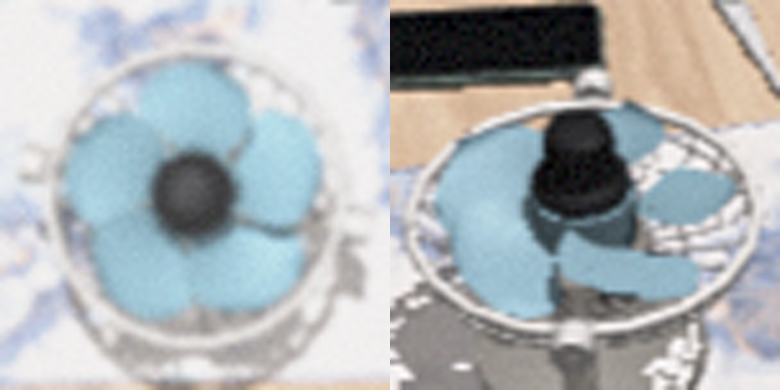

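The crop shows a dark two-step cap on the blue hub, with its centre at about top (249,235) and side (251,189). That puts it near (0.518, -0.059, 0.13–0.14), which agrees with the expected height and is within reach. The other candidate is green and lies on the mat, so I leave it. I go above the cap, turning the tool along so that joint 6 stays near zero.

```bash
python3 -m inch '[[28,38,10,5.5],[56,76,20,11],[84,114,30,16.5],[112,152,38,22],[140,190,38,27.5]]' 87 && python3 -m inch '[[28,38,0,5.5],[56,76,0,11],[84,114,0,16.5],[112,152,0,22],[140,190,0,27.5]]' && python3 -m inch '[[28,38,0,5],[56,76,0,10],[84,114,0,15],[102,145,0,19],[102,145,0,19]]'
python3 - <<'E'
from workcell import sensors, vision
import numpy as np,cv2
o=sensors.get_obs(); print(o['t'],o['position'],o['tool_rot'],o['joint_pos'].__repr__(),o['wrist_force'])
c=vision.capture('wrist'); np.savez('pics/w1.npz',**c); print(c['pose'].round(3).tolist(),c['camera_matrix'].round(1).tolist())
cv2.imwrite('pics/w1.png',c['frame'][:,:,::-1])
E
```

```text
t: 0.6
position: [0.2769, -0.393, 0.2614]
tool_rot: [2.943, 1.095, 0.001]
wrist_force: [0.8, -0.8, -0.1]
gripper_width: 0.0868
grip_force: 0.0
t: 1.1
position: [0.4167, -0.2026, 0.2602]
tool_rot: [-2.599, -1.764, 0.0]
wrist_force: [-0.2, 0.1, 0.3]
gripper_width: 0.087
grip_force: 0.0
t: 1.6
position: [0.5192, -0.0557, 0.2591]
tool_rot: [-2.267, -2.171, 0.0]
wrist_force: [0.3, -0.3, -0.5]
gripper_width: 0.0874
grip_force: 0.0
1.6 [ 0.51922498 -0.05574701  0.25906435] [-2.26746387e+00 -2.17079380e+00  4.23224475e-04] array([-1.72968573e-01, -1.05417161e-01,  1.36125754e+00,  1.34681333e-03,
        1.88794672e+00, -1.28994676e-01]) [ 0.28674719 -0.27278202 -0.54744054]
[[0.999, -0.042, -0.014, 0.522], [-0.044, -0.961, -0.273, 0.019], [-0.002, 0.274, -0.962, 0.422], [0.0, 0.0, 0.0, 1.0]] [[291.3, 0.0, 279.4], [0.0, 291.3, 206.3], [0.0, 0.0, 1.0]]
```

View pics/w1.png

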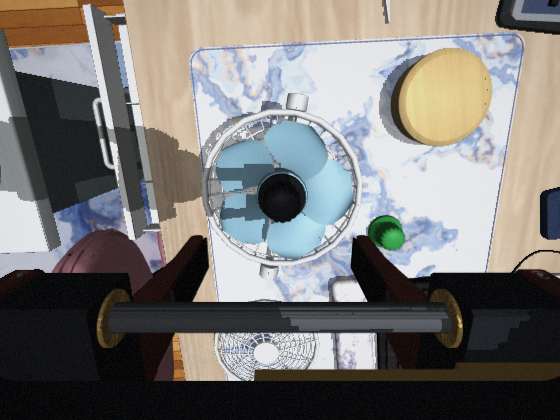

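The wrist view shows the dark cap at about (282,198) on the blue blades, with the yoke arms at (297,101) and (268,268), the green decoy at (387,233) and the tin at upper right. I measure its position from the wrist view together with the other views.

```bash
python3 - <<'E'
from h import *
S=dict(np.load('pics/side0.npz'));T=dict(np.load('pics/top0.npz'));W=dict(np.load('pics/w1.npz'))
w,ws=dark(W,282,198,32,70); print(w,ws)
t,ts=dark(T,249,235,16);s,ss=dark(S,253,190,20)
R=[ray(W,*w),ray(T,*t),ray(S,*s)]
print('3 view',tri(R)); print('w+s',tri([R[0],R[2]])); print('w+t',tri(R[:2]))
for z in(.123,.138,.158): print(z,plane(W,*w,z),plane(T,*t,z),plane(S,*s,z))
x,y,ww,hh=ws[:4]
for z in (.127,.12): print('width at skirt',z,plane(W,x,w[1],z)[0],plane(W,x+ww,w[1],z)[0],'y',plane(W,w[0],y,z)[1],plane(W,w[0],y+hh,z)[1])
# yoke arms as check on the axis (outer arms, 112 mm high)
a,b=plane(W,297,101,.112),plane(W,268,268,.112); print('yokes',a,b,(a+b)/2,np.linalg.norm(a-b))
# rim: light rim ellipse / fan blue mask
E
```

```text
[281.14777778 197.18555556] [ 258  174   48   49 1800]
3 view (array([ 0.51962962, -0.05641467,  0.12817466]), [np.float64(0.0014156680621399402), np.float64(0.0017900367116801853), np.float64(0.0005810810448517034)])
w+s (array([ 0.52018899, -0.05526127,  0.12788898]), [np.float64(0.0002464168435330079), np.float64(0.00024641684353319827)])
w+t (array([ 0.51967369, -0.05741102,  0.11897212]), [np.float64(0.0007079640930702186), np.float64(0.0007079640930704586)])
0.123 [ 0.52040074 -0.05651224  0.123     ] [ 0.51880866 -0.05755859  0.123     ] [ 0.52057334 -0.04944147  0.123     ]
0.138 [ 0.52050358 -0.05274837  0.138     ] [ 0.51819583 -0.05849933  0.138     ] [ 0.5186399  -0.06724134  0.138     ]
0.158 [ 0.5206407  -0.04772986  0.158     ] [ 0.51737872 -0.05975366  0.158     ] [ 0.51606199 -0.0909745   0.158     ]
width at skirt 0.127 0.4962837904229918 0.546341164180712 y -0.031136980558903796 -0.08396422082167321
width at skirt 0.12 0.49566295968620144 0.5469079714727583 y -0.032315227431504556 -0.08639582229090581
yokes [0.54042264 0.03940037 0.112     ] [ 0.50121816 -0.14447541  0.112     ] [ 0.5208204  -0.05253752  0.112     ] 0.1880087612929968
```

The wrist-view width at skirt height is 50–51 mm, which matches the given 51 mm. Axis ≈ (0.5203, -0.057). I descend so the fingertips stop just above the skirt, at z ≈ 0.129, and look at the side view before closing.

```bash
python3 -m inch '[[1,-1,-30,0],[1,-1,-60,0],[1,-1,-85,0],[1,-1,-105,0],[1,-1,-105,0]]' 
python3 - <<'E'
from workcell import sensors, vision
import numpy as np,cv2
o=sensors.get_obs(); print(o['position'],o['wrist_force'])
f=[]
for n in('side','wrist'):
    c=vision.capture(n); np.savez('pics/%s2.npz'%n,**c); f.append(c['frame'])
a=cv2.resize(f[0][130:260,190:320],(390,390),interpolation=cv2.INTER_CUBIC)
b=cv2.resize(f[1][90:290,180:380],(390,390),interpolation=cv2.INTER_CUBIC)
cv2.imwrite('pics/d2.png',np.hstack([a,b])[:,:,::-1])
E
```

```text
t: 2.15
position: [0.5169, -0.0614, 0.1518]
tool_rot: [-2.276, -2.159, 0.006]
wrist_force: [0.9, -0.1, 1.1]
gripper_width: 0.0871
grip_force: 0.0
[ 0.51686433 -0.06144034  0.15184824] [ 0.90753271 -0.05598997  1.12629798]
```

View pics/d2.png

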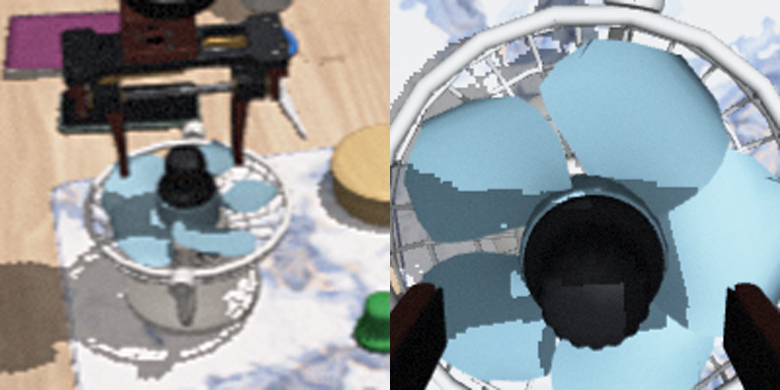

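The side crop shows the open fingers on either side of the cap, with the tips level with its grip part. In the wrist crop the cap sits slightly right (+x) of the jaws' middle, consistent with the measured TCP being about 3 mm short in x. I let it settle and read again.

```bash
python3 -m inch '[[0,0,0,0],[0,0,0,0]]' 
python3 - <<'E'
from workcell import sensors, vision
from h import *
o=sensors.get_obs(); print(o['position'],o['dq'].round(3) if hasattr(o['dq'],'round') else o['dq'])
c=vision.capture('wrist'); o=sensors.get_obs(); print(o['position'])
w,ws=dark(c,285,223,42,70); print(w,ws); x,y,a,b=ws[:4]
for z in(.127,.12): print(plane(c,x,w[1],z)[0],plane(c,x+a,w[1],z)[0],plane(c,w[0],y,z)[1],plane(c,w[0],y+b,z)[1])
E
```

```text
t: 2.45
position: [0.5197, -0.0608, 0.1572]
tool_rot: [2.276, 2.162, 0.002]
wrist_force: [0.8, 0.1, 0.1]
gripper_width: 0.0869
grip_force: 0.0
[ 0.51967758 -0.06080121  0.15722067] [ 0.006  0.003  0.006  0.    -0.001 -0.001]
[ 0.51961461 -0.06068103  0.15694889]
[281.2266316 226.5904853] [ 246  190   71   76 4183]
0.4961600154046495 0.5460397329573191 -0.030050189578815743 -0.08697525423656416
0.4951971704840753 0.5468857631447492 -0.03164063054243486 -0.09063006800606792
```

```bash
python3 -m inch '[[1,3,-3,0],[1,3,-3,0],[1,3,-3,0],[1,3,-3,0]]'
```

```text
t: 2.9
position: [0.5201, -0.0573, 0.1524]
tool_rot: [-2.276, -2.165, 0.0]
wrist_force: [-0.3, 0.0, -0.8]
gripper_width: 0.0873
grip_force: 0.0
```

Tips are at about 0.1274 and the skirt top is 0.127, so I raise 1.5 mm and close.

```bash
python3 -m inch '[[0,0,1.5,0],[0,0,1.5,0],[0,0,1.5,0]]' && python3 -m inch '[[0,0,0,0],[0,0,0,0],[0,0,0,0],[0,0,0,0],[0,0,0,0]]' 30 30 && python3 -m inch '[[0,0,0,0],[0,0,0,0],[0,0,0,0]]'; python3 -c "
from workcell import sensors;o=sensors.get_obs();print(o['position'],o['wrist_force'],o['wrist_torque'],o['joint_pos'][5])"
```

```text
t: 3.2
position: [0.5201, -0.0574, 0.1541]
tool_rot: [2.277, 2.165, 0.0]
wrist_force: [0.2, -0.5, -0.5]
gripper_width: 0.0872
grip_force: 0.0
t: 3.7
position: [0.5201, -0.0574, 0.1539]
tool_rot: [-2.277, -2.165, 0.0]
wrist_force: [-0.5, 0.2, 0.7]
gripper_width: 0.0504
grip_force: 0.0
t: 4.0
position: [0.5201, -0.0574, 0.154]
tool_rot: [2.277, 2.165, 0.0]
wrist_force: [0.5, 0.3, 1.5]
gripper_width: 0.0329
grip_force: 30.0
[ 0.52011622 -0.05738459  0.15395093] [0.53834406 0.29485605 1.45186585] [-0.01611149 -0.10140013 -0.03838097] -0.1244863057121575
```

Gripped at 33 mm opening and 30 N. Trying counter-clockwise first, a little at a time.

```bash
python3 -m inch '[[0,0,0,2],[0,0,0,4],[0,0,0,6],[0,0,0,6]]'; P="from workcell import sensors;o=sensors.get_obs();print(o['position'],o['wrist_force'],o['wrist_torque'],o['joint_pos'][5])"; python3 -c "$P";  python3 -m inch '[[0,0,0,3],[0,0,0,6],[0,0,0,6]]';python3 -c "$P"
```

```text
t: 4.4
position: [0.5201, -0.0574, 0.1539]
tool_rot: [2.16, 2.281, 0.0]
wrist_force: [-1.2, -0.7, -0.9]
gripper_width: 0.0333
grip_force: 30.0
[ 0.52008349 -0.05737798  0.15394325] [-1.16671468 -0.67212715 -0.85856173] [ 0.01067335 -0.11312435  0.02866066] -0.2294465651305265
t: 4.7
position: [0.5201, -0.0574, 0.1539]
tool_rot: [-2.038, -2.39, 0.0]
wrist_force: [0.5, 0.5, -0.1]
gripper_width: 0.0332
grip_force: 30.0
[ 0.52009168 -0.0573854   0.15389175] [ 0.46682011  0.51175552 -0.07445395] [-0.02177092 -0.13238711 -0.0555639 ] -0.3335427837525257
```

```bash
P="from workcell import sensors;o=sensors.get_obs();print(o['position'],o['wrist_force'],o['wrist_torque'],o['joint_pos'][5])"; python3 -m inch '[[0,0,0,4],[0,0,0,8],[0,0,0,12],[0,0,0,16],[0,0,0,16]]';python3 -c "$P
from workcell import vision
import numpy as np,cv2
f=[]
for n in('side','wrist'):
    c=vision.capture(n); np.savez('pics/%s3.npz'%n,**c); f.append(c['frame'])
a=cv2.resize(f[0][130:260,190:320],(390,390),interpolation=cv2.INTER_CUBIC)
b=cv2.resize(f[1][120:320,180:380],(390,390),interpolation=cv2.INTER_CUBIC)
cv2.imwrite('pics/d3.png',np.hstack([a,b])[:,:,::-1])
"
```

```text
t: 5.2
position: [0.5203, -0.0574, 0.154]
tool_rot: [1.687, 2.65, 0.001]
wrist_force: [0.9, 0.3, 0.5]
gripper_width: 0.0331
grip_force: 30.0
[ 0.52031497 -0.05736739  0.15404399] [0.86877923 0.32728934 0.53848358] [-0.0242234  -0.26103328  0.0226252 ] -0.6119169494891283
```

View pics/d3.png

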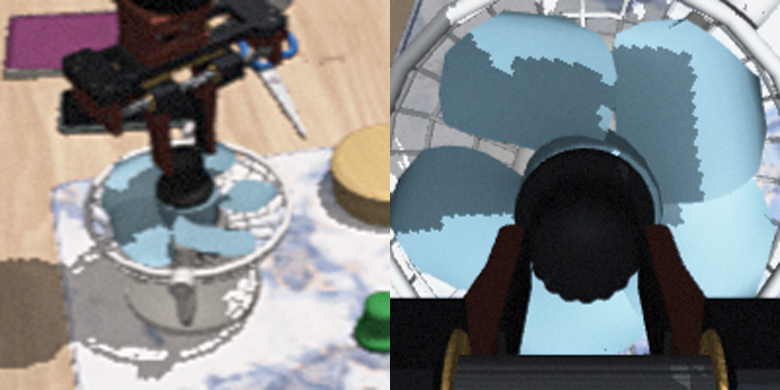

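The side crop shows the jaws closed on the grip part above the skirt, with the cap upright. The wrist crop shows the pads centred on the cap at about (585,225), clear of the skirt. The tool has turned 28° counter-clockwise with under 0.06 N m, so there is no hard stop and that is the loosening way. I keep turning in the same grasp.

```bash
P="from workcell import sensors;o=sensors.get_obs();print(o['wrist_force'],o['wrist_torque'],o['joint_efforts'][5],o['joint_pos'][5])"; python3 -m inch '[[0,0,0,7],[0,0,0,14],[0,0,0,21],[0,0,0,28],[0,0,0,35]]';python3 -c "$P"; python3 -m inch '[[0,0,0,7],[0,0,0,14],[0,0,0,21],[0,0,0,28],[0,0,0,35]]';python3 -c "$P"; python3 -m inch '[[0,0,0,7],[0,0,0,14],[0,0,0,17],[0,0,0,17]]';python3 -c "$P"
```

```text
t: 5.8
position: [0.5207, -0.0573, 0.1544]
tool_rot: [0.806, 3.035, 0.001]
wrist_force: [1.0, 1.0, 0.3]
gripper_width: 0.0334
grip_force: 30.0
[1.02011025 0.97844248 0.348909  ] [ 0.09773058 -0.61243875 -0.07220583] 1.5865321084856987 -1.2264265751270989
t: 6.3
position: [0.5207, -0.057, 0.1545]
tool_rot: [-0.144, 3.136, 0.001]
wrist_force: [1.7, 1.6, 1.4]
gripper_width: 0.0333
grip_force: 30.0
[1.73827983 1.5992681  1.38314769] [ 0.30836794 -0.53562346 -0.06072275] 1.5784141793847084 -1.8372649823039
t: 6.7
position: [0.5207, -0.057, 0.1546]
tool_rot: [-0.6, 3.082, 0.0]
wrist_force: [2.5, 1.9, 1.8]
gripper_width: 0.0334
grip_force: 30.0
[2.50715129 1.86262355 1.81314403] [ 0.52659542 -0.55308968  0.02636417] -0.5525383539497852 -2.1299370943138807
```

About 115° turned. Trying a gentle lift of 3 mm, then more while watching the force.

```bash
python3 -m inch '[[0,0,1,0],[0,0,2,0],[0,0,3,0],[0,0,3,0]]'; python3 -m inch '[[0,0,2,0],[0,0,4,0],[0,0,5,0],[0,0,5,0]]'; python3 -c "
from workcell import vision
import numpy as np,cv2
f=[]
for n in('side','wrist'):
    c=vision.capture(n); f.append(c['frame'])
a=cv2.resize(f[0][130:260,190:320],(390,390),interpolation=cv2.INTER_CUBIC)
b=cv2.resize(f[1][120:320,180:380],(390,390),interpolation=cv2.INTER_CUBIC)
cv2.imwrite('pics/d4.png',np.hstack([a,b])[:,:,::-1])
"
```

```text
t: 7.1
position: [0.5197, -0.0574, 0.1564]
tool_rot: [0.601, -3.082, -0.0]
wrist_force: [1.0, 1.5, -2.2]
gripper_width: 0.0331
grip_force: 30.0
t: 7.5
position: [0.5204, -0.0577, 0.1635]
tool_rot: [-0.602, 3.082, -0.002]
wrist_force: [0.4, -0.3, 0.2]
gripper_width: 0.0334
grip_force: 30.0
```

View pics/d4.png

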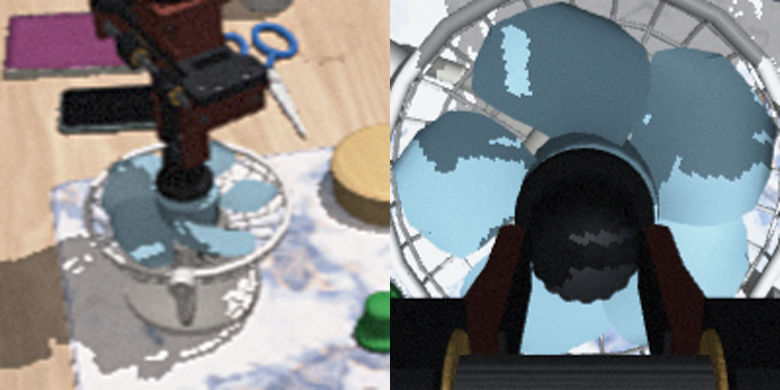

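The cap moves up with the jaws at under 3 N: in the wrist crop it keeps its place between the pads while the hub is falling away. I lift straight to about 80 mm (underside 80 mm, centre 100 mm above the hub face).

```bash
python3 -m inch '[[0,0,6,0],[0,0,12,0],[0,0,18,0],[0,0,26,0],[0,0,34,0]]'; python3 -m inch '[[0,0,10,0],[0,0,20,0],[0,0,30,0],[0,0,36,0],[0,0,38,0]]'; python3 -m inch '[[0,0,0,0],[0,0,0,0],[0,0,0,0],[0,0,0,0],[0,0,0,0]]'; python3 -c "
from workcell import vision
import numpy as np,cv2
f=[]
for n in('side','top','wrist'):
    c=vision.capture(n); np.savez('pics/%s5.npz'%n,**c); f.append(c['frame'])
a=cv2.resize(f[0][60:320,160:420],(390,390),interpolation=cv2.INTER_CUBIC)
b=cv2.resize(f[2][60:360,130:430],(390,390),interpolation=cv2.INTER_CUBIC)
cv2.imwrite('pics/d5.png',np.hstack([a,b])[:,:,::-1])
"
```

```text
t: 8.1
position: [0.5201, -0.0574, 0.1969]
tool_rot: [-0.602, 3.083, -0.0]
wrist_force: [0.5, 0.9, 0.5]
gripper_width: 0.0334
grip_force: 30.0
t: 8.6
position: [0.5204, -0.0574, 0.2351]
tool_rot: [-0.602, 3.082, -0.001]
wrist_force: [-0.3, -0.3, -0.4]
gripper_width: 0.0333
grip_force: 30.0
t: 9.1
position: [0.52, -0.0574, 0.2337]
tool_rot: [0.602, -3.083, -0.0]
wrist_force: [-0.0, 0.4, -0.5]
gripper_width: 0.0331
grip_force: 30.0
```

View pics/d5.png

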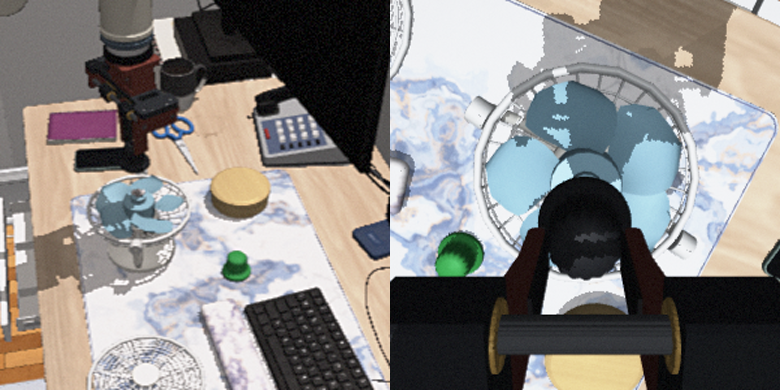

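The side crop shows the bare stub on the hub and the cap upright in the jaws above it; the wrist crop shows the cap centred between the pads. The tin, green decoy and front guard are still where they were. The arm is still and the cap has risen about 80 mm straight up, so I hand in.

```bash
python3 -c "
from workcell import ticket;print(ticket.finish_job())"
```

```text
the job is handed in; nothing more can be done
None
```

The cap unscrewed counter-clockwise (a right-hand thread, so I never tried the other way), and I handed the job in with it held upright and still, its underside about 80 mm straight above the hub, with nothing else seen to have moved.

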